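# Find the loaded battery case by its weight and shut it in the test unit

### The job

Three look-alike white cases lie on the rubber mat and only one has its cell inside: find the heaviest by lifting, and leave the two light ones lying flat on the mat. Set the heavy case down in the test unit's open loading channel, nose towards the sleeve and not yet in it, and let go; then take hold again, at its tail, and slide it fully home until you feel the stop. Finally press the unit's hinged cover down until its catch holds it shut, without knocking over the flask or the wash bottle.

Things in the scene. Friction and masses are not known exactly. Their poses are not given: they have to be found in the camera images.
- case_1: one of three look-alike closed white cases flat on the mat; one of them (any) holds a cell and weighs over twice as much as each other one. Origin: centre of the box's underside, x to the nose, z up. Sizes in mm: box 100 long (x -50 to 50), 54 wide, 44 high, mass centred. Tail: upright fin behind it, x -100 to -50, 14 wide (y), 2 to 42 above the underside.
- case_2: As case_1: same shape, size and frame.
- case_3: As case_1: same shape, size and frame.
- mat: black rubber mat, fixed, 280 (x) by 420 (y) by 4 mm thick, carrying the three cases side by side; origin: centre of its underside.
- unit: test unit, a fixed bench fixture (sizes in mm). Origin: on the bench under the middle of the sleeve's mouth; x points into the sleeve, z up. x -210 to 0: open loading channel. x 0 to 130: grey flat-topped housing, 120 wide, 70 high, with the sleeve in it. Two cheeks beside the channel at x -45 to 0, y 37 to 44 either side, reach 58 above the bench and carry the catch balls outside.
- channel (a point): middle of the loading channel's floor, 12 mm above the bench, at unit x -90, where the case is set down. Axes as the unit. Rails either side stand 10 above this floor, 66 apart, narrowing to 60 over the last 60 before the mouth (which is at +90 from here).
- stop (a point): the stop at the sleeve's inner end, at floor height (12 mm above the bench), unit x 65; axes as the unit. The sleeve is 61 wide, 51 high from floor to roof and 61 deep. A case fully home has its nose here, its origin at unit x 15 and its tail fin at unit x -85 to -35, outside the sleeve.
- cover (a joint): hinge of the unit's cover: 0 is shut (level, over the channel before the sleeve), grows as it opens; a weak spring holds it open at 1.75 rad, leaning back over the sleeve. The catch snaps at 0.2 rad and holds it at 0; it takes 6 to 8 N near the free edge. Plate 98 mm long from the hinge, 105 wide, 6 thick; a 22 lip under its free edge fouls a case that is not home.
- cover_hinge (a point): middle of the cover's hinge line (along the unit's y), 64 mm above the bench at the sleeve's mouth; its frame turns with the cover.
- cover_edge (a point): middle of the cover's free edge, on its outer face (the upper face when shut), 98 mm from the hinge.
- flask: glass conical flask standing left of the unit, 120 mm high, 76 across the base; origin: centre of its base.
- wash: white wash bottle with a red cap standing right of the unit, 150 mm high, 60 across; origin: centre of its base.
Mind the look-alikes: they are no part of the job. What is shaped like the case_1 but brown is not meant.

How it is judged:
On the way, in this order (a step that is already met when the one before it is completed fails the run):
1. the heaviest case lies in the loading channel with its nose not yet in the sleeve, let go (((x of case_1 in the frame of unit between -0.125 and -0.04 m and y of case_1 in the frame of unit between -0.012 and 0.012 m and z of case_1 in the frame of unit between 0.006 and 0.018 m and angle between case_1's own z axis and vertical below 0.08 rad and contact force between case_1 and unit above 2.5 N and contact force between the fingers and case_1 below 0.1 N and angle between the x axis of case_1 and the x axis of unit, either way round below 0.2 rad) or (x of case_2 in the frame of unit between -0.125 and -0.04 m and y of case_2 in the frame of unit between -0.012 and 0.012 m and z of case_2 in the frame of unit between 0.006 and 0.018 m and angle between case_2's own z axis and vertical below 0.08 rad and contact force between case_2 and unit above 2.5 N and contact force between the fingers and case_2 below 0.1 N and angle between the x axis of case_2 and the x axis of unit, either way round below 0.2 rad) or (x of case_3 in the frame of unit between -0.125 and -0.04 m and y of case_3 in the frame of unit between -0.012 and 0.012 m and z of case_3 in the frame of unit between 0.006 and 0.018 m and angle between case_3's own z axis and vertical below 0.08 rad and contact force between case_3 and unit above 2.5 N and contact force between the fingers and case_3 below 0.1 N and angle between the x axis of case_3 and the x axis of unit, either way round below 0.2 rad))), for 0.2 s.
2. that case has been slid home to within 6 mm of the stop, with the cover still open (((x of case_1 in the frame of unit between 0.009 and 0.02 m and y of case_1 in the frame of unit between -0.012 and 0.012 m and z of case_1 in the frame of unit between 0.006 and 0.018 m and angle between case_1's own z axis and vertical below 0.08 rad) or (x of case_2 in the frame of unit between 0.009 and 0.02 m and y of case_2 in the frame of unit between -0.012 and 0.012 m and z of case_2 in the frame of unit between 0.006 and 0.018 m and angle between case_2's own z axis and vertical below 0.08 rad) or (x of case_3 in the frame of unit between 0.009 and 0.02 m and y of case_3 in the frame of unit between -0.012 and 0.012 m and z of case_3 in the frame of unit between 0.006 and 0.018 m and angle between case_3's own z axis and vertical below 0.08 rad)) and value of joint cover above 0.4 rad), for 0.1 s.
At the end, for the whole second after the job is handed in: The heaviest case (resting on the unit with over 2.5 N) lies flat in it, nose first, within 6 mm of the stop; the catch holds the cover shut (below 0.06 rad); the two light cases lie flat and still with their origins over the mat; flask and wash bottle stand (((x of case_1 in the frame of unit between 0.009 and 0.02 m and y of case_1 in the frame of unit between -0.012 and 0.012 m and z of case_1 in the frame of unit between 0.006 and 0.018 m and angle between case_1's own z axis and vertical below 0.08 rad and contact force between case_1 and unit above 2.5 N and x of case_3 in the frame of mat between -0.14 and 0.14 m and y of case_3 in the frame of mat between -0.21 and 0.21 m and height (world z) of each of case_3, case_2 below 0.012 m and angle between each of case_3, case_2's own z axis and vertical below 0.1 rad and linear speed of each of case_3, case_2 below 0.02 m/s and x of case_2 in the frame of mat between -0.14 and 0.14 m and y of case_2 in the frame of mat between -0.21 and 0.21 m) or (x of case_2 in the frame of unit between 0.009 and 0.02 m and y of case_2 in the frame of unit between -0.012 and 0.012 m and z of case_2 in the frame of unit between 0.006 and 0.018 m and angle between case_2's own z axis and vertical below 0.08 rad and contact force between case_2 and unit above 2.5 N and x of case_1 in the frame of mat between -0.14 and 0.14 m and y of case_1 in the frame of mat between -0.21 and 0.21 m and height (world z) of each of case_1, case_3 below 0.012 m and angle between each of case_1, case_3's own z axis and vertical below 0.1 rad and linear speed of each of case_1, case_3 below 0.02 m/s and x of case_3 in the frame of mat between -0.14 and 0.14 m and y of case_3 in the frame of mat between -0.21 and 0.21 m) or (x of case_3 in the frame of unit between 0.009 and 0.02 m and y of case_3 in the frame of unit between -0.012 and 0.012 m and z of case_3 in the frame of unit between 0.006 and 0.018 m and angle between case_3's own z axis and vertical below 0.08 rad and contact force between case_3 and unit above 2.5 N and x of case_2 in the frame of mat between -0.14 and 0.14 m and y of case_2 in the frame of mat between -0.21 and 0.21 m and height (world z) of each of case_2, case_1 below 0.012 m and angle between each of case_2, case_1's own z axis and vertical below 0.1 rad and linear speed of each of case_2, case_1 below 0.02 m/s and x of case_1 in the frame of mat between -0.14 and 0.14 m and y of case_1 in the frame of mat between -0.21 and 0.21 m)) and value of joint cover below 0.06 rad); the robot touches nothing.
It fails at once if the flask or the wash bottle is knocked over (angle between any of flask, wash's own z axis and vertical above 0.6 rad).
It also fails if it takes over 72 s, if anything falls off the work surface, if the arm or the gripper's body presses on something with over 40 N, if the wrist force passes 120 N, or if a joint passes its speed limit or range.

### The arm

A 6-joint arm with a two-finger parallel gripper is mounted at the origin on the work surface. World frame = base frame: x ahead of the robot, y to its left, z up, the work surface at z = 0. Lengths are in m, angles in rad, forces in N, time in s.
With the tool pointing down it reaches from about 0.25 to 0.775 m from the base axis. Payload 4 kg.
Tool frame: the origin (TCP) lies between the finger pads; the fingertips stand 11 mm ahead of it and the grasp point (between the pads) lies 8 mm behind it (robot.tip_extent is the z of the fingertips in the tool frame, in m); z points along the fingers, y is the line along which they close (so a half turn about z gives the same grasp; the last joint's range is limited). The gripper opens to 94 mm and grips with 3 to 60 N. Pads are 16 mm wide; open, the fingers measure 119 mm over their backs; the gripper's body (75 mm by 177 mm) begins 78 mm behind the grasp point.
Start: joints at [-0.103, 0.087, 1.371, -0, 1.684, -0.103], TCP at [0.55, -0, 0.217] pointing down, gripper open.
Joint ranges: [-3.1, 3.1], [-0.76, 2.03], [0.27, 2.55], [-1.08, 4.22], [0.17, 2.65], [-2.57, 2.57]. Speed limits (rad/s): [2.79, 2.79, 3.14, 3.14, 3.14, 3.14].

### API

Orientations are given as [roll, pitch, yaw] about the fixed x, y, z axes, in that order (R = Rz(yaw) Ry(pitch) Rx(roll)).
In Python, from bench import robot, imaging gives the robot as it stands.
- The arm moves only by the shell command python3 -m pendant 'ROWS'. ROWS is JSON, a list of rows, each a list of 7 numbers: the shift along the world's x, y, z in cm, then the turn, a rotation vector about the world's x, y, z in degrees, then the opening, from 0 (shut) to 1 (fully open). In form: [[dx, dy, dz, ax, ay, az, jaw], ...]. A call has 1 to 8 rows; each row shifts and turns the commanded pose from where the row before left it; what a row does not reach is not made up. A row lasts 1/10 s, in which the tool goes at most 50 mm and 8.59 degrees, less where a joint would pass 70% of its speed; a pose out of reach is approached as far as the arm can. A call is refused whole if a number of a shift passes 5 or a number of a turn 8.59, either way. A call with a gripper value outside its range is refused whole. The fingers move at their own pace and stop on an object; the grip force is fixed at half the most. Time passes only in rows, so rows that do not move let the fingers close. It gives the time, the measured TCP pose, the force, the opening and the grip force at its end, in the units of the state.
- robot.get_obs(): the state, without advancing time (a new reading comes with each control period).
- imaging.snapshot(name): name is "scene" or "side" or "wrist"; returns the picture (400x640x3 uint8, red, green, blue); there is no depth.
- imaging.camera_params(name): a dict with "camera_matrix" (3x3 intrinsics, pixels), "R" (3x3) and "t" (3): a world point X has camera coordinates R X + t. Camera axes: x right, y down, z forward; pixel columns grow to the right and rows downward; lengths in m; the calibration is good to about 2 mm. The wrist camera is an equidistant fisheye: a pixel r from the principal point sees the ray r / f radians off the axis. A picture is of the moment at which its call begins: read the wrist's pose just before it. camera_params takes no time and is no camera call; for the wrist camera it gives the pose at the moment of the call.
- robot.close_job(): hands the job in; it is judged then, once.
The state is a dict: "time": time; "joint_positions": joint angles; "qvel": joint speeds; "joint_torque": joint torques, N m; "tool_pos": TCP position; "ee_rot": TCP orientation; "wrist_force": force on the tool from outside, world axes, zero at the start; "wrist_torque": the same for the moment, N m; "width": finger opening in m; "finger_force": force on a finger pad.
Only numpy, scipy, OpenCV 4.12 (cv2) and the standard library are available. Lean on these libraries where they do the work, as an engineer would, in place of code of your own. Each camera call takes 0.05 s, during which the arm holds its last target. There are 200 camera calls.

## Working session

There is one attempt and no reset: what is moved stays moved. The work goes in short steps, Python scripts to look and compute and a shell command to move; the robot and the scene stay as the last step left them, time stands still between calls to the robot, and variables do not carry over. Pictures are saved under pics/ and viewed, at most 10 in all, crops included, and the job is handed in when it is done.

```bash
mkdir -p pics; ls
python3 - <<'E'
from bench import robot, imaging
import cv2,numpy as np
for n in("scene","side"):
    im=imaging.snapshot(n); cv2.imwrite(f"pics/{n}0.png",im[:,:,::-1])
    p=imaging.camera_params(n); print(n,np.round(p["camera_matrix"],1).tolist(),np.round(p["R"],3).tolist(),np.round(p["t"],3).tolist())
o=robot.get_obs();print(o["time"],o["tool_pos"],o["ee_rot"],o["wrist_force"])
E
```

```text
pics
scene [[419.6, 0.0, 318.3], [0.0, 419.6, 201.6], [0.0, 0.0, 1.0]] [[0.715, 0.698, 0.023], [0.426, -0.409, -0.807], [-0.554, 0.587, -0.59]] [-0.316, -0.194, 1.77]
side [[402.8, 0.0, 321.1], [0.0, 402.8, 199.5], [0.0, 0.0, 1.0]] [[0.988, -0.152, 0.012], [-0.087, -0.626, -0.775], [0.126, 0.765, -0.632]] [-0.5, 0.067, 1.422]
0.1 [5.49539971e-01 4.07549286e-05 2.15431680e-01] [-3.13962670e+00 -1.91872859e-04  1.57080129e+00] [ 0.07155473  0.37868636 -0.66630922]
```

View pics/scene0.png

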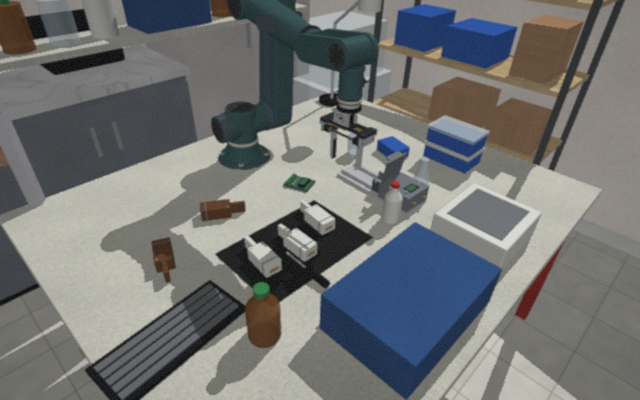

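View pics/side0.png

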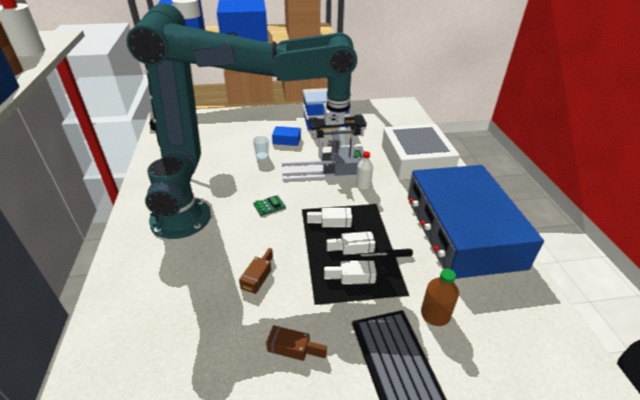

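The scene and side views show the black mat with three white cases at side pixels (330,217), (350,242) and (350,272). The fins point left, so the noses point to +x. Two brown look-alikes lie off the mat at (258,270) and (295,343), and they are not meant. The unit is at side (330,165), with the wash bottle at (365,170) and the flask at (262,147). Next I'll take one enlarged crop to confirm.

```bash
cat > h.py <<'E'
from bench import robot, imaging
import cv2,numpy as np
def ray(n,uv,p=None):
    p=p or imaging.camera_params(n);K=p["camera_matrix"];R=np.array(p["R"]);t=np.array(p["t"])
    x=(uv[0]-K[0][2])/K[0][0];y=(uv[1]-K[1][2])/K[1][1]
    if n=="wrist":
        r=np.hypot(x,y);s=np.sin(r)/r if r>0 else 1;d=np.array([x*s,y*s,np.cos(r)])
    else: d=np.array([x,y,1.])
    return -R.T@t,R.T@d
def plane(n,uv,z,p=None):
    c,d=ray(n,uv,p);return c+d*(z-c[2])/d[2]
def proj(n,X,p=None):
    p=p or imaging.camera_params(n);K=p["camera_matrix"];c=np.array(p["R"])@X+p["t"]
    if n=="wrist":
        r=np.hypot(c[0],c[1]);a=np.arctan2(r,c[2]);c=np.array([c[0]/r*a,c[1]/r*a,1])
    return K[0][0]*c[0]/c[2]+K[0][2],K[1][1]*c[1]/c[2]+K[1][2]
E
python3 - <<'E'
from h import *
a=cv2.imread("pics/side0.png");b=cv2.imread("pics/scene0.png")
c=np.vstack([cv2.resize(a[130:300,250:415],None,fx=2.42,fy=1.75*0+2.42,interpolation=cv2.INTER_CUBIC)[:, :400]])
d=cv2.resize(b[140:310,215:435],None,fx=1.81,fy=2.42,interpolation=cv2.INTER_CUBIC)[:,:398]
h=min(c.shape[0],d.shape[0]);cv2.imwrite("pics/crop.png",np.hstack([c[:h],d[:h]]))
for n,im in(("side",a),("scene",b)):
    m=(im.min(2)>120).astype(np.uint8)
    print(n)
    cs,_=cv2.findContours(m,cv2.RETR_EXTERNAL,cv2.CHAIN_APPROX_SIMPLE)
    for k in cs:
        A=cv2.contourArea(k)
        if 120<A<2500: 
            r=cv2.minAreaRect(k);M=cv2.moments(k);u=(M['m10']/A,M['m01']/A)
            print(np.round(u,1),A,np.round(r[1],1),round(r[2]),np.round(plane(n,u,0.03),3))
for uv in[(320,160),(345,160),(262,157),(366,187),(281,178)]: print(uv,plane("side",uv,0.0).round(3))
E
```

```text
side
[427.3 379.1] 150.5 [48.2  4.6] 65 [ 0.651 -0.698  0.03 ]
[416.4 378.5] 154.5 [47.4  4.9] 66 [ 0.626 -0.693  0.03 ]
[405.1 377.6] 159.0 [48.2  4.7] 67 [ 0.601 -0.687  0.03 ]
[394.2 377.4] 171.5 [49.   4.8] 68 [ 0.575 -0.683  0.03 ]
[383.3 377. ] 185.5 [49.9  5. ] 69 [ 0.55  -0.678  0.03 ]
[206.7  75. ] 525.0 [20. 33.] 90 [0.022 1.222 0.03 ]
[277.6  33.1] 193.5 [18.7 16.8] 72 [0.484 1.955 0.03 ]
[331.9  18.9] 237.0 [15.3 34.8] 4 [0.944 2.273 0.03 ]
[274.8  11.5] 429.0 [24. 20.] 90 [0.501 2.542 0.03 ]
[210.   14.4] 417.0 [32. 17.] 90 [-0.033  2.51   0.03 ]
[186.3   7.6] 314.5 [18. 25.] 90 [-0.246  2.744  0.03 ]
[141.6   7.5] 149.0 [19.6 10.7] 76 [-0.623  2.787  0.03 ]
scene
[529.8 382.4] 1977.5 [49. 78.] 90 [ 1.28  -0.186  0.03 ]
[297.  240.4] 599.0 [43.9 21.7] 38 [ 0.574 -0.231  0.03 ]
[393.  206.1] 418.0 [16.2 34.8] 5 [0.675 0.131 0.03 ]
[ 21.8 155.2] 209.0 [55.8  7.1] 66 [-0.562 -0.666  0.03 ]
[458.7 128. ] 715.5 [60.7 16.1] 18 [0.524 0.855 0.03 ]
[ 25.  109.6] 127.0 [10.9 34.9] 76 [-1.023 -0.518  0.03 ]
[20.7 94.1] 323.5 [13. 43.] 90 [-1.244 -0.472  0.03 ]
[564.9 112.4] 378.5 [ 8.7 56.8] 22 [0.81 1.42 0.03]
[132.8  75. ] 1014.5 [ 23.5 112.7] 78 [-1.133  0.076  0.03 ]
[466.9  82.6] 1866.5 [147.8  31.8] 16 [0.255 1.434 0.03 ]
[386.7  77.4] 1245.5 [46.9 59.6] 15 [-0.115  1.15   0.03 ]
[142.1  55.3] 234.5 [12. 37.] 90 [-1.436  0.288  0.03 ]
[594.1  38.4] 585.5 [ 9.7 74.3] 22 [0.461 3.105 0.03 ]
[506.  11.] 2397.5 [ 54. 166.] 90 [-0.449  3.516  0.03 ]
[391.7  16.8] 610.5 [28.7 47.8] 7 [-1.027  2.445  0.03 ]
[342.4  14.5] 1668.5 [68.5 33.4] 4 [-1.371  2.167  0.03 ]
[118.   12.5] 250.0 [29.5 12.2] 77 [-2.678  0.7    0.03 ]
[75.1 30.7] 1305.0 [ 51.  112.7] 79 [-2.308  0.201  0.03 ]
[37.8  6.1] 389.0 [15. 40.] 90 [-3.352  0.274  0.03 ]
(320, 160) [ 0.547  0.3   -0.   ]
(345, 160) [0.653 0.286 0.   ]
(262, 157) [0.303 0.357 0.   ]
(366, 187) [0.697 0.088 0.   ]
(281, 178) [0.373 0.193 0.   ]
```

View pics/crop.png

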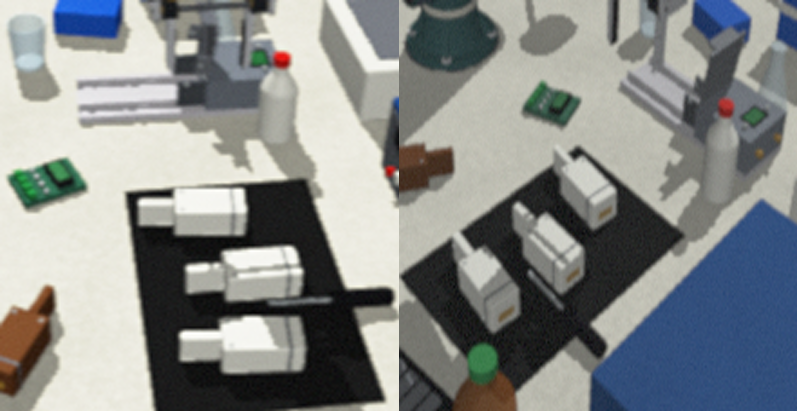

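```bash
python3 - <<'E'
from h import *
im=imaging.snapshot("wrist");p=imaging.camera_params("wrist");cv2.imwrite("pics/w0.png",im[:,:,::-1]);np.save("w0.npy",p,allow_pickle=True)
print(p)
E
python3 -m pendant '[[0,-4.5,3,0,0,-8.5,1],[-1,-4.5,3,0,0,-8.5,1],[-1,-4.5,3,0,0,-8.5,1],[-1,-4.5,2,0,0,-8.5,1],[-1,-4,2,0,0,-8.5,1],[0,0,0,0,0,-8.5,1],[0,0,0,0,0,-8.5,1],[0,0,0,0,0,-8.5,1]]'
python3 -m pendant '[[0,0,0,0,0,-8.5,1],[0,0,0,0,0,-8.5,1],[0,0,0,0,0,-5,1],[0,0,0,0,0,0,1],[0,0,0,0,0,0,1]]'
python3 - <<'E'
from h import *
p=imaging.camera_params("wrist");im=imaging.snapshot("wrist");cv2.imwrite("pics/w1.png",im[:,:,::-1]);np.save("w1.npy",p,allow_pickle=True)
print(p["R"],p["t"])
a=cv2.imread("pics/w0.png");cv2.imwrite("pics/w01.png",np.hstack([cv2.resize(x,(640,400))[:,::1] for x in(a[:, :],)]))
print(robot.get_obs()["tool_pos"],robot.get_obs()["ee_rot"])
E
```

```text
{'camera_matrix': array([[309.70691629,   0.        , 317.33152191],
       [  0.        , 309.70691629, 202.77763772],
       [  0.        ,   0.        ,   1.        ]]), 'R': array([[ 9.99999205e-01,  8.69076197e-04, -9.13338774e-04],
       [ 1.07853102e-03, -9.64859067e-01,  2.62765710e-01],
       [-6.52879774e-04, -2.62766486e-01, -9.64859237e-01]]), 't': array([-0.54991582, -0.02841715,  0.3921912 ])}
time: 0.95
tool_pos: [0.5117, -0.2089, 0.3384]
ee_rot: [-3.141, 0.0, 0.377]
wrist_force: [0.8, 0.3, 1.0]
width: 0.094
finger_force: 0.0
time: 1.45
tool_pos: [0.5118, -0.2082, 0.3383]
ee_rot: [-3.141, 0.001, 0.002]
wrist_force: [-0.4, -0.3, -0.1]
width: 0.094
finger_force: 0.0
[[ 2.78140310e-03 -9.99995806e-01 -8.07308237e-04]
 [-9.64708315e-01 -2.89582307e-03  2.63304920e-01]
 [-2.63306154e-01  4.64598482e-05 -9.64712324e-01]] [-0.20976895  0.43366467  0.64521583]
[ 0.51184667 -0.20815889  0.33842566] [-3.14140610e+00  4.72190175e-04  1.65752604e-03]
```

View pics/w1.png

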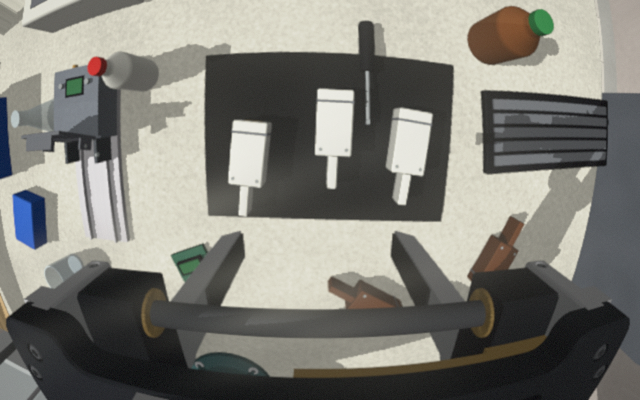

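View pics/w0.png

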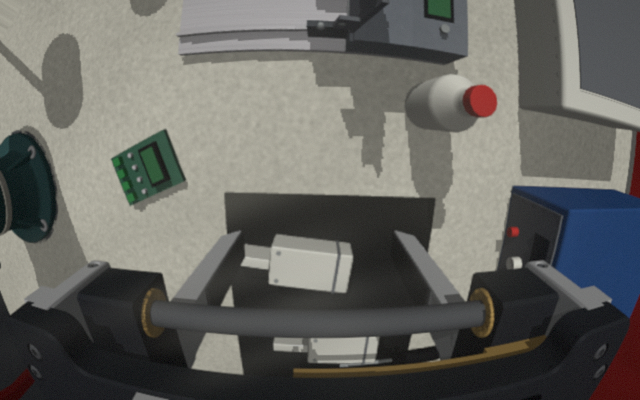

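The wrist views show the three cases from above, at w1 pixels (250,153), (334,122) and (410,140), noses up (+x). A screwdriver lies between the second and third at (367,80). The unit is at (95,150) with its sleeve end towards +x, the wash bottle at (125,70) and the flask at (30,118).

```bash
cat > cases.py <<'E'
from h import *
def cases(im,p,z=.048,lo=200,box=(200,50,460,222)):
    g=im.min(2).astype(np.uint8);m=(g>lo).astype(np.uint8)
    k=np.zeros_like(m);x0,y0,x1,y1=box;k[y0:y1,x0:x1]=1;m*=k
    o=cv2.morphologyEx(m,cv2.MORPH_OPEN,np.ones((16,16)))
    cs,_=cv2.findContours(o,cv2.RETR_EXTERNAL,cv2.CHAIN_APPROX_NONE);out=[]
    for c in cs:
        if cv2.contourArea(c)<1000: continue
        P=np.array([plane("wrist",q[0],z,p)[:2] for q in c]).astype(np.float32)*1000
        r=cv2.minAreaRect(P);out.append((np.round(r[0],1),np.round(r[1],1),round(r[2],1),c.mean(0).round()))
    return out
E
python3 - <<'E'
from cases import *
im=cv2.imread("pics/w1.png");p=np.load("w1.npy",allow_pickle=True).item()
print(im[[110,130,150,170,150],[335,335,250,233,265]].min(1), im[120:150:4,385:435:4].min(2))
for lo in(150,200,225):
    for c in cases(im,p,lo=lo): print(lo,*c)
for uv in [(380,120),(368,124),(367,70),(206,57),(453,66),(441,220),(209,214)]: print(uv,plane("wrist",uv,.008,p).round(3))
print("unit approx", [plane("wrist",uv,z,p).round(3).tolist() for uv,z in(((90,240),.022),((127,240),.022),((114,140),.05),((95,58),.0))])
E
```

```text
[227 225 225 226 101] [[ 54  53 138 147 171 141 139 168 199 220 222 222  49]
 [ 52  55 162 186 225 224 225 223 219 196 157 142  56]
 [ 56  60 165 205 223 225 223 223 222 222 223 213  55]
 [ 61  68 164 220 223 224 223 222 222 222 221 177  59]
 [ 58  89 163 227 222 224 223 222 223 223 220 147  58]
 [ 60 109 162 227 225 225 224 221 222 223 222 102  59]
 [ 59 143 167 225 222 223 223 222 223 222 223  69  54]
 [ 61 153 169 225 224 223 223 221 223 223 225  55  57]]
150 [ 528.4 -101.2] [52.6 82.1] 83.7 [[247. 161.]]
150 [ 549.2 -349.1] [61.5 81.8] 85.1 [[409. 148.]]
150 [ 575.3 -234.2] [79.4 53.1] 0.2 [[335. 129.]]
200 [ 529.6 -101.2] [50.3 75. ] 87.0 [[247. 159.]]
200 [ 549.6 -353.4] [76. 52.] 1.3 [[411. 148.]]
200 [ 575.4 -234.2] [76.5 50.1] 0.2 [[335. 128.]]
(380, 120) [ 0.591 -0.309  0.008]
(368, 124) [ 0.584 -0.29   0.008]
(367, 70) [ 0.673 -0.287  0.008]
(206, 57) [ 0.703 -0.023  0.008]
(453, 66) [ 0.693 -0.438  0.008]
(441, 220) [ 0.421 -0.431  0.008]
(209, 214) [ 0.431 -0.017  0.008]
unit approx [[0.374, 0.268, 0.022], [0.38, 0.163, 0.022], [0.575, 0.141, 0.05], [0.742, 0.227, 0.0]]
```

```bash
sed -i 's/;m\*=k$/;m*=k;m=cv2.morphologyEx(m,cv2.MORPH_CLOSE,np.ones((7,7)))/' cases.py
python3 - <<'E'
from cases import *
im=cv2.imread("pics/w1.png");p=np.load("w1.npy",allow_pickle=True).item()
for lo in(150,190,215):
    for c in cases(im,p,lo=lo): print(lo,*c)
E
```

```text
150 [ 537.6 -102.2] [ 52.8 101. ] 82.8 [[248. 154.]]
150 [ 557.5 -349.9] [ 61.6 101.9] 85.1 [[410. 143.]]
150 [ 584.4 -234.2] [97.6 53.1] 0.2 [[335. 123.]]
190 [ 538.1 -102.2] [50.7 98.7] 82.7 [[248. 154.]]
190 [ 557.  -353.1] [52.7 99.8] 84.2 [[412. 144.]]
190 [ 584.1 -233.9] [51.1 97.6] 88.0 [[335. 123.]]
215 [ 538.4 -102. ] [49.  95.8] 82.5 [[247. 154.]]
215 [ 557.3 -353.3] [50.6 96.9] 84.0 [[412. 143.]]
215 [ 584.3 -234.2] [94.4 50. ] 0.2 [[335. 123.]]
```

```bash
python3 -m pendant '[[2,-0.7,-4,0,0,0,0.8],[2,-0.7,-4,0,0,0,0.8],[2,-0.7,-4,0,0,0,0.8],[1.2,-0.5,-4,0,0,0,0.8],[0,0,-4,0,0,0,0.8],[0,0,-2,0,0,0,0.8],[0,0,0,0,0,0,0.8],[0,0,0,0,0,0,0.8]]'
```

```text
time: 2.3
tool_pos: [0.584, -0.2343, 0.1191]
ee_rot: [3.141, -0.0, 0.001]
wrist_force: [0.3, -0.3, 0.5]
width: 0.075
finger_force: 0.0
```

Good tracking. Next: descend, grip and lift.

```bash
python3 -m pendant '[[0,0,-4,0,0,0,0.8],[0,0,-3,0,0,0,0.8],[0,0,-1.6,0,0,0,0.8],[0,0,0,0,0,0,0.8],[0,0,0,0,0,0,0],[0,0,0,0,0,0,0],[0,0,0,0,0,0,0],[0,0,0,0,0,0,0]]'
python3 -m pendant '[[0,0,1.5,0,0,0,0],[0,0,2,0,0,0,0],[0,0,1.5,0,0,0,0],[0,0,0,0,0,0,0],[0,0,0,0,0,0,0],[0,0,0,0,0,0,0],[0,0,0,0,0,0,0],[0,0,0,0,0,0,0]]'
python3 -m pendant '[[0,0,0,0,0,0,0],[0,0,0,0,0,0,0]]'
```

```text
time: 3.1
tool_pos: [0.5853, -0.2344, 0.0352]
ee_rot: [3.141, -0.004, 0.0]
wrist_force: [-0.3, 0.5, 5.3]
width: 0.0537
finger_force: 29.8
time: 3.9
tool_pos: [0.5834, -0.2339, 0.0816]
ee_rot: [-3.141, 0.002, -0.0]
wrist_force: [0.1, -0.5, -1.5]
width: 0.0535
finger_force: 29.8
time: 4.1
tool_pos: [0.5838, -0.2341, 0.0824]
ee_rot: [-3.141, 0.0, 0.0]
wrist_force: [-0.0, 0.7, -2.4]
width: 0.0539
finger_force: 29.8
```

```bash
python3 -m pendant '[[0,0,-2,0,0,0,0],[0,0,-2,0,0,0,0],[0,0,-0.8,0,0,0,0],[0,0,0,0,0,0,0],[0,0,0,0,0,0,0.8],[0,0,0,0,0,0,0.8],[0,0,0,0,0,0,0.8],[0,0,3,0,0,0,0.8]]'
python3 -m pendant '[[0,0,4.5,0,0,0,0.8],[-2,4.4,0,0,0,-3.5,0.8],[-2,4.4,0,0,0,-3.5,0.8],[-0.6,4.4,0,0,0,0,0.8],[0,0,0,0,0,0,0.8],[0,0,0,0,0,0,0.8]]'
```

```text
time: 4.9
tool_pos: [0.5808, -0.2327, 0.0599]
ee_rot: [-3.137, 0.009, 0.0]
wrist_force: [0.6, -0.1, -1.0]
width: 0.0748
finger_force: 0.0
time: 5.5
tool_pos: [0.5381, -0.1017, 0.1102]
ee_rot: [3.141, -0.001, -0.12]
wrist_force: [-0.0, -1.1, 0.1]
width: 0.0752
finger_force: 0.0
```

```bash
python3 -m pendant '[[0,0,-4,0,0,0,0.8],[0,0,-3,0,0,0,0.8],[0,0,-0.7,0,0,0,0.8],[0,0,0,0,0,0,0.8],[0,0,0,0,0,0,0.8]]'
```

```text
time: 6.0
tool_pos: [0.5392, -0.1033, 0.0341]
ee_rot: [3.141, -0.002, -0.123]
wrist_force: [-0.7, -0.7, -0.5]
width: 0.0754
finger_force: 0.0
```

```bash
python3 -m pendant '[[0,0,0,0,0,0,0],[0,0,0,0,0,0,0],[0,0,0,0,0,0,0],[0,0,0,0,0,0,0],[0,0,1.5,0,0,0,0],[0,0,2,0,0,0,0],[0,0,1.5,0,0,0,0],[0,0,0,0,0,0,0]]'
python3 -m pendant '[[0,0,0,0,0,0,0],[0,0,0,0,0,0,0],[0,0,0,0,0,0,0],[0,0,0,0,0,0,0],[0,0,0,0,0,0,0],[0,0,0,0,0,0,0]]'
python3 -m pendant '[[0,0,0,0,0,0,0]]'
python3 -m pendant '[[0,0,0,0,0,0,0]]'
```

```text
time: 6.8
tool_pos: [0.5395, -0.1029, 0.0856]
ee_rot: [3.14, -0.005, -0.122]
wrist_force: [0.0, -0.4, -3.4]
width: 0.0538
finger_force: 30.0
time: 7.4
tool_pos: [0.5378, -0.1022, 0.0824]
ee_rot: [3.142, 0.0, -0.122]
wrist_force: [-0.5, -0.2, -3.8]
width: 0.0536
finger_force: 30.0
time: 7.5
tool_pos: [0.5379, -0.1022, 0.0826]
ee_rot: [3.142, 0.0, -0.122]
wrist_force: [0.4, -0.7, -3.9]
width: 0.0534
finger_force: 30.0
time: 7.6
tool_pos: [0.5379, -0.1022, 0.0827]
ee_rot: [3.141, -0.0, -0.122]
wrist_force: [0.6, 0.2, -3.0]
width: 0.0538
finger_force: 30.0
```

```bash
python3 -m pendant '[[0,0,-2,0,0,0,0],[0,0,-2,0,0,0,0],[0,0,-0.9,0,0,0,0],[0,0,0,0,0,0,0],[0,0,0,0,0,0,0.8],[0,0,0,0,0,0,0.8],[0,0,0,0,0,0,0.8],[0,0,3,0,0,0,0.8]]'
python3 -m pendant '[[0,0,4.5,0,0,0,0.8],[0.5,-4.5,0,0,0,1,0.8],[0.5,-4.5,0,0,0,0,0.8],[0.5,-4.5,0,0,0,0,0.8],[0.4,-4.5,0,0,0,0,0.8],[0,-4.5,0,0,0,0,0.8],[0,-2.6,0,0,0,0,0.8],[0,0,0,0,0,0,0.8]]'
python3 -m pendant '[[0,0,0,0,0,0,0.8],[0,0,0,0,0,0,0.8]]'
```

```text
time: 8.4
tool_pos: [0.5349, -0.1013, 0.06]
ee_rot: [-3.14, 0.009, -0.122]
wrist_force: [-0.7, 0.3, -0.5]
width: 0.075
finger_force: 0.0
time: 9.2
tool_pos: [0.5562, -0.3572, 0.1085]
ee_rot: [3.14, -0.0, -0.109]
wrist_force: [0.3, 0.7, 0.2]
width: 0.0751
finger_force: 0.0
time: 9.4
tool_pos: [0.5572, -0.3519, 0.1089]
ee_rot: [-3.141, -0.0, -0.103]
wrist_force: [0.7, 0.4, -0.4]
width: 0.0752
finger_force: 0.0
```

```bash
python3 -m pendant '[[0,-0.1,-4,0,0,0,0.8],[0,0,-3,0,0,0,0.8],[0,0,-0.6,0,0,0,0.8],[0,0,0,0,0,0,0.8],[0,0,0,0,0,0,0],[0,0,0,0,0,0,0],[0,0,0,0,0,0,0],[0,0,0,0,0,0,0]]'
python3 -m pendant '[[0,0,1.5,0,0,0,0],[0,0,2,0,0,0,0],[0,0,1.5,0,0,0,0],[0,0,0,0,0,0,0],[0,0,0,0,0,0,0],[0,0,0,0,0,0,0],[0,0,0,0,0,0,0],[0,0,0,0,0,0,0]]'
python3 -m pendant '[[0,0,0,0,0,0,0],[0,0,0,0,0,0,0]]'
python3 -m pendant '[[0,0,0,0,0,0,0]]'
python3 -m pendant '[[0,0,0,0,0,0,0]]'
```

```text
time: 10.2
tool_pos: [0.5581, -0.3544, 0.035]
ee_rot: [3.141, -0.003, -0.105]
wrist_force: [0.1, 1.8, 5.3]
width: 0.0539
finger_force: 30.0
time: 11.0
tool_pos: [0.5564, -0.3539, 0.0815]
ee_rot: [-3.141, 0.002, -0.105]
wrist_force: [0.3, -0.1, -1.3]
width: 0.0538
finger_force: 30.0
time: 11.2
tool_pos: [0.5568, -0.3542, 0.0824]
ee_rot: [-3.141, 0.0, -0.105]
wrist_force: [-0.4, 0.1, -2.1]
width: 0.0539
finger_force: 30.0
time: 11.3
tool_pos: [0.5569, -0.3542, 0.0826]
ee_rot: [3.142, 0.0, -0.105]
wrist_force: [0.1, -0.2, -1.6]
width: 0.054
finger_force: 30.0
time: 11.4
tool_pos: [0.5569, -0.3542, 0.0827]
ee_rot: [3.141, -0.0, -0.105]
wrist_force: [0.5, 0.4, -0.6]
width: 0.0539
finger_force: 30.0
```

Weights: A about 3.5 N, B about 2 N, C about 1.4 N, so A (the y = -0.10 case) is the heavy one. I'll put C down, then look at the unit.

```bash
python3 -m pendant '[[0,0,-2,0,0,0,0],[0,0,-2,0,0,0,0],[0,0,-0.9,0,0,0,0],[0,0,0,0,0,0,0],[0,0,0,0,0,0,0.8],[0,0,0,0,0,0,0.8],[0,0,0,0,0,0,0.8],[0,0,3,0,0,0,0.8]]'
python3 -m pendant '[[0,0,4.5,0,0,0,0.8],[0,1,4.5,0,0,6,0.8],[-1,4,2.5,0,0,0,0.8],[-1,4.2,2,0,0,0,0.8],[-1,4.2,2,0,0,0,0.8],[-1,4.2,2,0,0,0,0.8],[-1,4.2,2,0,0,0,0.8],[-1,4.2,2,0,0,0,0.8]]'
python3 -m pendant '[[-1,4.2,2,0,0,0,0.8],[-1,4.2,1,0,0,0,0.8],[0,4.2,1,0,0,0,0.8],[0,4.2,0,0,0,0,0.8],[0,4.2,0,0,0,0,0.8],[0,3.2,0,0,0,0,0.8],[0,0,0,0,0,0,0.8],[0,0,0,0,0,0,0.8]]'
python3 -m pendant '[[0,0,0,0,0,0,0.8],[0,0,0,0,0,0,0.8],[0,0,0,0,0,0,0.8]]'
python3 - <<'E'
from h import *
p=imaging.camera_params("wrist");im=imaging.snapshot("wrist");cv2.imwrite("pics/w2.png",im[:,:,::-1]);np.save("w2.npy",p,allow_pickle=True)
s=imaging.snapshot("side");cv2.imwrite("pics/side2.png",s[:,:,::-1])
c=cv2.resize(im[60:300,150:500,::-1],(800,549),interpolation=cv2.INTER_CUBIC);cv2.imwrite("pics/w2c.png",c)
E
```

```text
time: 12.2
tool_pos: [0.5541, -0.3521, 0.0585]
ee_rot: [-3.136, 0.009, -0.105]
wrist_force: [0.7, 0.9, -0.4]
width: 0.0751
finger_force: 0.0
time: 13.0
tool_pos: [0.4962, -0.0926, 0.2798]
ee_rot: [3.141, -0.001, -0.0]
wrist_force: [0.8, -0.7, 0.6]
width: 0.0754
finger_force: 0.0
time: 13.8
tool_pos: [0.4768, 0.148, 0.3187]
ee_rot: [3.141, -0.0, 0.001]
wrist_force: [-1.0, 0.4, -0.4]
width: 0.0752
finger_force: 0.0
time: 14.1
tool_pos: [0.4771, 0.1467, 0.3188]
ee_rot: [3.141, -0.0, -0.002]
wrist_force: [-0.3, 0.5, 0.4]
width: 0.0751
finger_force: 0.0
```

View pics/w2.png

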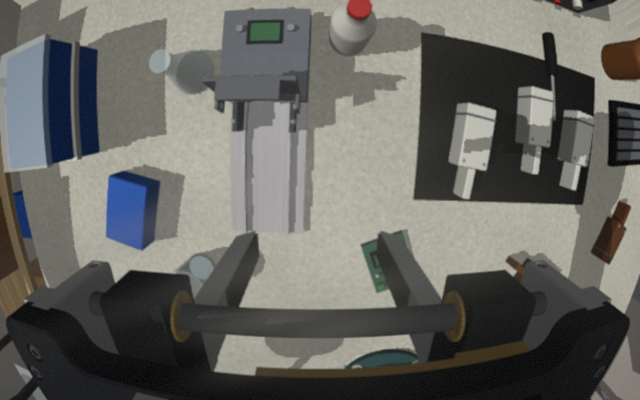

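The wrist picture shows the unit: channel from (232,230)–(308,230) up to the cheeks at (240,115)/(295,115), open cover at (250,85), housing at (265,30), flask (185,70), wash bottle (350,25). I'll enlarge the channel.

Run:
```python
from h import *
im=cv2.imread("pics/w2.png")
c=cv2.resize(im[90:240,205:335],None,fx=4,fy=4,interpolation=cv2.INTER_CUBIC)
cv2.imwrite("pics/w2c.png",c)
g=im.min(2)
for r in(140,160,180,200,220,228): print(r,g[r,222:318].tolist())
```

```text
140 [163, 165, 163, 162, 161, 163, 162, 164, 166, 168, 163, 164, 167, 167, 166, 162, 163, 161, 163, 164, 166, 165, 153, 119, 98, 108, 116, 112, 113, 116, 142, 159, 164, 164, 164, 162, 165, 165, 166, 166, 163, 166, 162, 163, 164, 166, 166, 165, 164, 164, 165, 165, 166, 165, 166, 164, 164, 167, 169, 170, 167, 169, 167, 165, 166, 167, 166, 160, 134, 116, 113, 114, 115, 117, 114, 119, 143, 162, 168, 165, 165, 165, 163, 155, 133, 111, 111, 113, 110, 111, 113, 120, 146, 156, 161, 161]
160 [164, 166, 167, 169, 165, 168, 168, 171, 168, 164, 162, 163, 165, 166, 164, 162, 162, 165, 162, 168, 170, 169, 158, 110, 97, 108, 115, 112, 114, 112, 121, 151, 161, 162, 163, 164, 163, 161, 166, 165, 163, 165, 165, 162, 163, 161, 163, 164, 165, 166, 162, 164, 163, 164, 166, 162, 165, 166, 166, 166, 168, 167, 163, 161, 166, 169, 167, 155, 126, 114, 117, 115, 119, 117, 125, 150, 164, 164, 164, 161, 163, 161, 162, 146, 118, 112, 113, 117, 116, 118, 118, 127, 153, 168, 171, 171]
180 [163, 162, 162, 163, 168, 168, 165, 167, 167, 166, 163, 162, 162, 165, 163, 164, 163, 164, 163, 165, 166, 162, 144, 112, 103, 11
[... 1106 characters left out ...]
, 165, 166, 165, 163, 163, 165, 164, 163, 162, 161, 164, 164, 159, 138, 113, 112, 112, 112, 111, 114, 131, 159, 165, 163, 164, 163, 163, 159, 132, 113, 112, 112, 110, 111, 119, 141, 163, 168, 164, 163, 162, 160, 163]
228 [163, 166, 165, 165, 163, 163, 161, 163, 162, 160, 162, 162, 159, 159, 162, 162, 166, 166, 165, 165, 162, 162, 161, 148, 108, 99, 106, 110, 111, 111, 127, 156, 162, 158, 162, 159, 161, 161, 163, 162, 163, 163, 166, 165, 163, 165, 165, 164, 164, 167, 163, 165, 164, 166, 166, 166, 165, 164, 165, 165, 161, 161, 162, 163, 163, 159, 141, 117, 111, 114, 113, 118, 138, 160, 164, 162, 164, 163, 163, 165, 161, 142, 124, 116, 115, 113, 110, 119, 143, 164, 169, 167, 167, 169, 166, 164]
```

View pics/w2c.png

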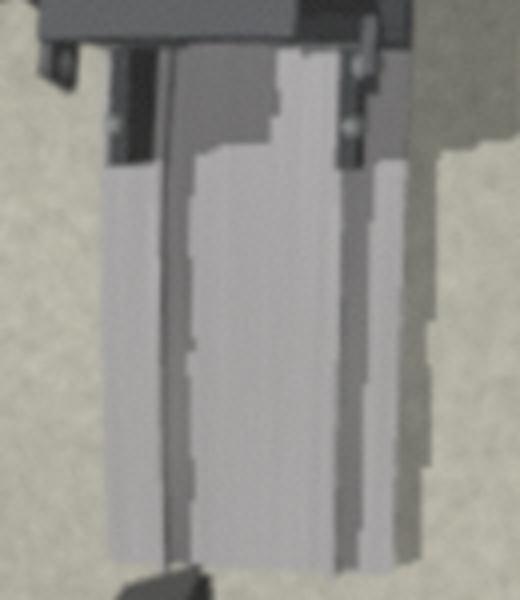

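The crop (×4, offset 205,90) shows the base plate from crop column 107 to 400 and its open end at row ~567. The left rail's inner edge is at ~160, the right rail's outer edge at ~337, and the cheeks' front ends are at row ~165.

Run:
```python
from h import *
p=np.load("w2.npy",allow_pickle=True).item()
f=lambda u,v,z:(plane("wrist",(u,v),z,p)[:2]*1000).round(1).tolist()
c,_=ray("wrist",(300,200),p);print("cam",c.round(3))
print("left rail inner .022",[f(u,v,.022) for u,v in((244.7,140),(244.6,160),(244.2,180),(245,200),(245.3,220))])
print("right rail outer .022",[f(u,v,.022) for u,v in((289.7,140),(289.3,160),(288.8,180),(288.2,200),(287.8,220))])
im=cv2.imread("pics/w2.png");g=cv2.cvtColor(im,cv2.COLOR_BGR2HSV)
for r in(140,160,180,200,220): 
    s=g[r,224:240,1]; print(r,s.tolist(), g[r,300:312,1].tolist(),im[r,300:312].min(1).tolist())
print("base L",[[f(u,v,z) for u,v in((230.7,150),(232.3,225))] for z in(0,.012)])
print("base R",[[f(u,v,z) for u,v in((306,140),(304,225))] for z in(0,.012)])
print("end",[[f(u,v,z) for u,v in((232.5,230.5),(303,232.5))] for z in (0,.012)])
print("cheek front .058",[f(u,v,.058) for u,v in((232,130),(243,130),(290,131.5),(295.5,131.5))])
```

```text
cam [0.554 0.146 0.489]
left rail inner .022 [[526.4, 257.2], [495.5, 258.5], [464.0, 260.6], [431.7, 261.2], [398.3, 262.9]]
right rail outer .022 [[524.8, 187.8], [494.3, 188.9], [463.3, 190.2], [431.5, 191.9], [398.6, 193.5]]
140 [23, 23, 23, 21, 22, 16, 9, 2, 3, 3, 3, 2, 5, 5, 3, 3] [3, 3, 5, 2, 3, 5, 7, 19, 21, 19, 19, 19] [168, 165, 165, 165, 163, 155, 133, 111, 111, 113, 110, 111]
160 [21, 21, 23, 23, 21, 15, 7, 3, 5, 5, 2, 5, 6, 3, 3, 3] [3, 5, 3, 5, 3, 7, 18, 21, 23, 20, 20, 22] [164, 161, 163, 161, 162, 146, 118, 112, 113, 117, 116, 118]
180 [23, 21, 21, 22, 23, 17, 13, 5, 2, 5, 3, 5, 5, 3, 3, 3] [3, 5, 6, 5, 7, 16, 18, 22, 20, 18, 18, 21] [159, 161, 159, 158, 141, 123, 120, 117, 120, 116, 119, 132]
200 [22, 24, 22, 21, 22, 21, 18, 8, 5, 5, 3, 5, 6, 6, 5, 5] [6, 3, 6, 3, 12, 21, 19, 19, 25, 21, 19, 20] [160, 161, 159, 147, 127, 112, 111, 110, 112, 112, 115, 117]
220 [22, 21, 23, 23, 21, 23, 17, 12, 8, 5, 2, 3, 5, 5, 3, 5] [6, 5, 3, 8, 21, 21, 21, 21, 25, 23, 25, 21] [163, 163, 159, 132, 113, 112, 112, 110, 111, 119, 141, 163]
base L [[[509.7, 286.5], [381.7, 292.3]], [[510.8, 283.1], [385.9, 288.7]]]
base R [[[523.2, 164.1], [382.5, 168.8]], [[524.0, 163.7], [386.7, 168.2]]]
end [[[371.6, 292.8], [369.1, 170.6]], [[376.1, 289.2], [373.7, 170.0]]]
cheek front .058 [[543.5, 266.8], [542.8, 250.7], [539.0, 184.1], [538.8, 176.4]]
```

Unit fit: mouth at about (0.5855, 0.2205), yaw about -2.45°. I'll flip the gripper to yaw ≈ 173° so the wrist camera stays away from the cover, and go back to A.

```bash
python3 -m pendant '[[1,-4,0,0,0,8.5,0.8],[1,-4,0,0,0,8.5,0.8],[1,-4,0,0,0,8.5,0.8],[1,-4,0,0,0,8.5,0.8],[1,-4,0,0,0,8.5,0.8],[1.1,-4.5,0,0,0,8.5,0.8],[0,0,0,0,0,8.5,0.8],[0,0,0,0,0,8.5,0.8]]'
python3 -m pendant '[[0,0,-2,0,0,8.5,0.8],[0,0,-2,0,0,8.5,0.8],[0,0,-2,0,0,8.5,0.8],[0,0,-2,0,0,8.5,0.8],[0,0,-2,0,0,8.5,0.8],[0,0,-2,0,0,8.5,0.8],[0,0,-2,0,0,8.5,0.8],[0,0,-2,0,0,8.5,0.8]]'
python3 -m pendant '[[0,0,-2,0,0,8.5,0.8],[0,0,-2,0,0,8.5,0.8],[0,0,-1,0,0,8.5,0.8],[0,0,0,0,0,8.5,0.8],[0,0,0,0,0,3,0.8],[0,0,0,0,0,0,0.8],[0,0,0,0,0,0,0.8],[0,0,0,0,0,0,0.8]]'
python3 -c "
from bench import robot;print(robot.get_obs()['joint_positions'])"
```

```text
time: 15.0
tool_pos: [0.5363, -0.0917, 0.3181]
ee_rot: [-3.141, 0.0, 1.162]
wrist_force: [0.6, -0.0, 1.0]
width: 0.075
finger_force: 0.0
time: 15.8
tool_pos: [0.5362, -0.09, 0.1579]
ee_rot: [3.142, 0.0, 2.352]
wrist_force: [-0.7, 0.2, 0.6]
width: 0.0755
finger_force: 0.0
time: 16.6
tool_pos: [0.5364, -0.0898, 0.1089]
ee_rot: [3.142, 0.0, 2.991]
wrist_force: [0.1, 0.7, -0.9]
width: 0.0752
finger_force: 0.0
[-2.70210200e-01  1.19328202e-01  1.55109928e+00  1.03229572e-04
  1.47086287e+00 -1.69030577e+00]
```

```bash
python3 -m pendant '[[0.2,-1.2,0,0,0,1.6,0.8],[0,0,-4,0,0,0,0.8],[0,0,-3,0,0,0,0.8],[0,0,-0.6,0,0,0,0.8],[0,0,0,0,0,0,0.8],[0,0,0,0,0,0,0.8],[0,0,0,0,0,0,0],[0,0,0,0,0,0,0]]'
python3 -m pendant '[[0,0,0,0,0,0,0],[0,0,0,0,0,0,0],[0,0,2,0,0,0,0],[0,0,3,0,0,0,0],[0,0,3,0,0,0,0],[0,0,2,0,0,0,0],[0,0,0,0,0,0,0],[0,0,0,0,0,0,0]]'
python3 -m pendant '[[0,0,0,0,0,0,0],[0,0,0,0,0,0,0],[0,0,0,0,0,0,0],[0,0,0,0,0,0,0]]'
```

```text
time: 17.4
tool_pos: [0.5395, -0.1019, 0.0345]
ee_rot: [-3.141, 0.003, 3.02]
wrist_force: [-0.5, -0.0, -0.6]
width: 0.0625
finger_force: 0.0
time: 18.2
tool_pos: [0.5377, -0.1013, 0.1314]
ee_rot: [3.141, -0.002, 3.02]
wrist_force: [-0.3, -0.1, -4.7]
width: 0.0537
finger_force: 30.0
time: 18.6
tool_pos: [0.538, -0.1015, 0.1319]
ee_rot: [3.141, -0.001, 3.02]
wrist_force: [0.4, 0.1, -4.0]
width: 0.0537
finger_force: 30.0
```

```bash
python3 -m pendant '[[-1.6,4,0,0,0,1.5,0],[-1.6,4,0,0,0,1.5,0],[-1.6,4,0,0,0,1.5,0],[0,4,0,0,0,0,0],[0,4,0,0,0,0,0],[0,4,0,0,0,0,0],[0,4,0,0,0,0,0],[0,3,0,0,0,0,0]]'
python3 -m pendant '[[0,1.6,0,0,0,0,0],[0,0,0,0,0,0,0],[0,0,0,0,0,0,0],[0,0,0,0,0,0,0]]'
```

```text
time: 19.4
tool_pos: [0.4899, 0.2108, 0.1327]
ee_rot: [3.141, 0.0, 3.1]
wrist_force: [-0.5, -0.9, -4.3]
width: 0.054
finger_force: 30.0
time: 19.8
tool_pos: [0.4905, 0.223, 0.1326]
ee_rot: [-3.141, -0.0, 3.097]
wrist_force: [-0.1, -0.6, -3.6]
width: 0.0538
finger_force: 30.0
```

```bash
python3 -m pendant '[[0,0.15,-3,0,0,0,0],[0,0,-3,0,0,0,0],[0,0,-1.5,0,0,0,0],[0,0,-0.7,0,0,0,0],[0,0,0,0,0,0,0],[0,0,-0.4,0,0,0,0],[0,0,0,0,0,0,0],[0,0,0,0,0,0,0]]'
python3 -m pendant '[[0,0,-0.2,0,0,0,0],[0,0,0,0,0,0,0],[0,0,0,0,0,0,0]]'
```

```text
time: 20.6
tool_pos: [0.491, 0.2262, 0.0478]
ee_rot: [3.141, 0.002, 3.099]
wrist_force: [0.0, 0.1, -3.4]
width: 0.0539
finger_force: 30.0
time: 20.9
tool_pos: [0.4903, 0.226, 0.0447]
ee_rot: [3.142, 0.0, 3.099]
wrist_force: [0.7, -0.7, -4.3]
width: 0.0537
finger_force: 30.0
```

```bash
python3 -m pendant '[[0,0,-0.15,0,0,0,0],[0,0,0,0,0,0,0],[0,0,-0.15,0,0,0,0],[0,0,0,0,0,0,0],[0,0,0,0,0,0,0]]'
```

```text
time: 21.4
tool_pos: [0.4906, 0.226, 0.042]
ee_rot: [3.141, 0.001, 3.098]
wrist_force: [0.6, 0.5, -2.0]
width: 0.0539
finger_force: 30.0
```

```bash
python3 -m pendant '[[0,0,-0.15,0,0,0,0],[0,0,0,0,0,0,0],[0,0,0,0,0,0,0.8],[0,0,0,0,0,0,0.8],[0,0,0,0,0,0,0.8],[0,0,0,0,0,0,0.8],[0,0,3,0,0,0,0.8],[0,0,4,0,0,0,0.8]]'
python3 -m pendant '[[0,0,3,0,0,0,0.5],[-4,0.2,0,0,0,0,0.4],[-4,0.2,0,0,0,0,0.4],[0,0,0,0,0,0,0.4],[0,0,0,0,0,0,0.4],[0,0,0,0,0,0,0.4]]'
python3 - <<'E'
from h import *
p=imaging.camera_params("wrist");w=imaging.snapshot("wrist");np.save("w3.npy",p,allow_pickle=True);cv2.imwrite("pics/w3.png",w[:,:,::-1])
s=imaging.snapshot("side");cv2.imwrite("pics/side3.png",s[:,:,::-1])
a=cv2.resize(s[100:220,230:400,::-1],None,fx=3.5,fy=3.5,interpolation=cv2.INTER_CUBIC)[:, :595]
cv2.imwrite("pics/m3.png",a)
E
```

```text
time: 22.2
tool_pos: [0.4882, 0.2252, 0.1079]
ee_rot: [-3.139, -0.007, 3.098]
wrist_force: [0.5, 0.4, 0.9]
width: 0.0751
finger_force: 0.0
time: 22.8
tool_pos: [0.4112, 0.23, 0.1404]
ee_rot: [3.141, 0.001, 3.098]
wrist_force: [0.2, 0.5, -0.3]
width: 0.0378
finger_force: 0.0
```

View pics/m3.png

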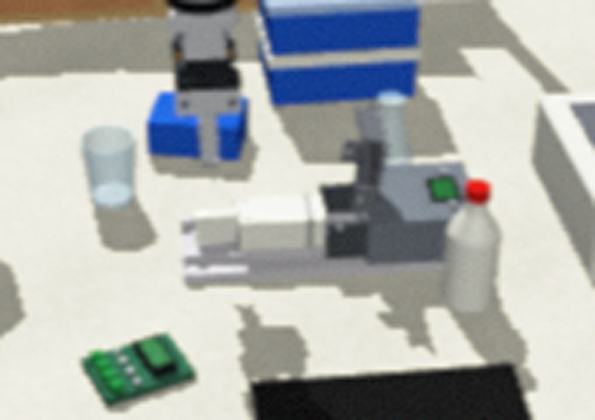

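The crop shows case A flat in the channel. Its fin is at (215,230) towards the tail and its nose is just before the cheeks at (325,225). Now I'll grip the tail fin.

```bash
python3 -m pendant '[[0,0,-4,0,0,0,0.4],[0,0,-4,0,0,0,0.4],[0,0,-2,0,0,0,0.4],[0,0,0,0,0,0,0.4],[0,0,0,0,0,0,0.4],[0,0,0,0,0,0,0],[0,0,0,0,0,0,0],[0,0,0,0,0,0,0]]'
python3 -m pendant '[[0,0,0,0,0,0,0],[0,0,0,0,0,0,0]]'
```

```text
time: 23.7
tool_pos: [0.4113, 0.2303, 0.0416]
ee_rot: [3.14, 0.003, 3.098]
wrist_force: [0.4, -0.2, -0.3]
width: 0.017
finger_force: 0.0
time: 23.9
tool_pos: [0.4111, 0.2301, 0.0414]
ee_rot: [3.141, 0.002, 3.099]
wrist_force: [1.0, -0.9, 4.8]
width: 0.0135
finger_force: 30.0
```

```bash
python3 -m pendant '[[1,-0.04,0,0,0,0,0],[1.3,-0.06,0,0,0,0,0],[1.3,-0.06,0,0,0,0,0],[1.3,-0.06,0,0,0,0,0],[1,-0.04,0,0,0,0,0],[0,0,0,0,0,0,0]]'
python3 -m pendant '[[0.8,-0.03,0,0,0,0,0],[0.8,-0.03,0,0,0,0,0],[0.8,-0.03,0,0,0,0,0],[0.8,-0.04,0,0,0,0,0],[0.5,-0.02,0,0,0,0,0],[0,0,0,0,0,0,0]]'
```

```text
time: 24.5
tool_pos: [0.4715, 0.2277, 0.0413]
ee_rot: [3.14, 0.004, 3.098]
wrist_force: [2.7, -0.0, 4.2]
width: 0.0137
finger_force: 30.0
time: 25.1
tool_pos: [0.5068, 0.2262, 0.0414]
ee_rot: [3.141, 0.001, 3.099]
wrist_force: [-1.8, -0.4, 5.4]
width: 0.014
finger_force: 30.0
```

```bash
python3 -m pendant '[[0.4,-0.02,0,0,0,0,0],[0.4,-0.02,0,0,0,0,0],[0,0,0,0,0,0,0]]'
python3 -m pendant '[[0.3,-0.01,0,0,0,0,0],[0.2,-0.01,0,0,0,0,0],[0,0,0,0,0,0,0]]'
python3 -m pendant '[[0.2,-0.01,0,0,0,0,0],[0.2,-0.01,0,0,0,0,0],[0,0,0,0,0,0,0]]'
```

```text
time: 25.4
tool_pos: [0.5143, 0.2259, 0.0414]
ee_rot: [3.141, 0.0, 3.099]
wrist_force: [-1.8, -0.0, 7.0]
width: 0.0138
finger_force: 30.0
time: 25.7
tool_pos: [0.519, 0.2257, 0.0414]
ee_rot: [3.141, -0.0, 3.099]
wrist_force: [-2.0, -0.1, 7.0]
width: 0.0139
finger_force: 30.0
time: 26.0
tool_pos: [0.5201, 0.2257, 0.0414]
ee_rot: [3.141, -0.007, 3.099]
wrist_force: [-10.2, -0.0, 11.5]
width: 0.0139
finger_force: 30.0
```

```bash
python3 -m pendant '[[0.2,-0.01,0,0,0,0,0],[0,0,0,0,0,0,0],[0,0,0,0,0,0,0]]'
```

```text
time: 26.3
tool_pos: [0.5203, 0.2256, 0.0413]
ee_rot: [3.141, -0.01, 3.099]
wrist_force: [-14.0, 0.0, 13.8]
width: 0.0141
finger_force: 30.0
```

The stop is felt (-14 N, with no further motion). Release, rise and pass over to behind the open cover.

```bash
python3 -m pendant '[[-0.3,0,0,0,0,0,0],[0,0,0,0,0,0,0.4],[0,0,0,0,0,0,0.4],[0,0,0,0,0,0,0.4],[0,0,2,0,0,0,0.4],[0,0,3,0,0,0,0.4],[0,0,4,0,0,0,0.4],[0,0,4,0,0,0,0]]'
python3 -m pendant '[[0,0,4,0,0,0,0],[0,0,0.5,0,0,0,0],[0,0,0,0,0,0,0],[0,0,0,0,0,0,0]]'
python3 - <<'E'
from h import *
s=imaging.snapshot("side");w=imaging.snapshot("scene");cv2.imwrite("pics/side4.png",s[:,:,::-1])
a=cv2.resize(s[100:220,260:400,::-1],(420,360),interpolation=cv2.INTER_CUBIC);b=cv2.resize(w[130:230,320:440,::-1],(378,360),interpolation=cv2.INTER_CUBIC)
cv2.imwrite("pics/m4.png",np.hstack([a,b]))
E
```

```text
time: 27.1
tool_pos: [0.5219, 0.2246, 0.1704]
ee_rot: [-3.141, -0.002, 3.098]
wrist_force: [0.4, 0.2, -0.5]
width: 0.0324
finger_force: 0.0
time: 27.5
tool_pos: [0.5216, 0.2246, 0.213]
ee_rot: [-3.14, -0.003, 3.098]
wrist_force: [0.0, -0.5, -0.6]
width: 0.0016
finger_force: 0.0
```

View pics/m4.png

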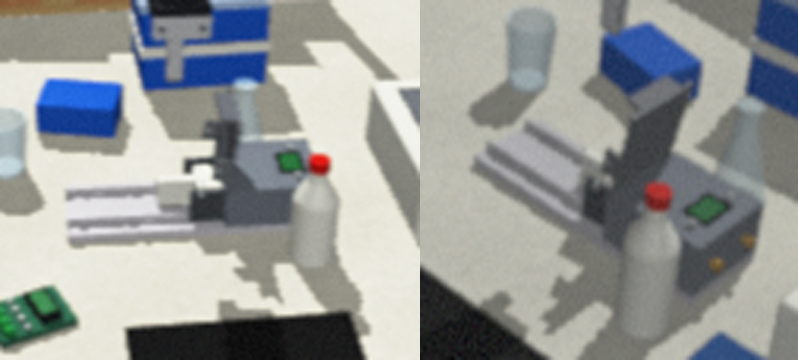

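The picture shows the case home in the sleeve with only the fin outside at (175,190). The cover is open at (225,140), and the flask and bottle are standing. Now behind the cover.

```bash
python3 -m pendant '[[3,-0.2,0,0,0,0,0],[4,-0.2,0,0,0,0,0],[3.9,-0.2,0,0,0,0,0],[0,0,0,0,0,0,0],[0,0,-3,0,0,0,0],[0,0,-3.7,0,0,0,0],[0,0,0,0,0,0,0],[0,0,0,0,0,0,0]]'
```

```text
time: 28.4
tool_pos: [0.6298, 0.2188, 0.1469]
ee_rot: [-3.141, -0.004, 3.099]
wrist_force: [0.4, -0.6, 1.2]
width: 0.0006
finger_force: 0.0
```

```bash
python3 -m pendant '[[-1.8,0.08,0,0,0,0,0],[-1.8,0.08,0,0,0,0,0],[-1.5,0.06,-0.1,0,0,0,0],[-1.6,0.07,-0.3,0,0,0,0],[-1.3,0.06,-0.6,0,0,0,0],[-1.3,0.06,-0.8,0,0,0,0],[0,0,0,0,0,0,0]]'
python3 -m pendant '[[-0.9,0.04,-1.2,0,0,0,0],[-0.8,0.03,-1.4,0,0,0,0],[-0.6,0.02,-1,0,0,0,0],[-0.4,0,0,0,0,0,0],[0,0,0,0,0,0,0]]'
```

```text
time: 29.1
tool_pos: [0.5378, 0.2236, 0.1327]
ee_rot: [3.14, 0.003, 3.099]
wrist_force: [1.0, 0.5, 1.2]
width: 0.0005
finger_force: 0.4
time: 29.6
tool_pos: [0.5115, 0.2241, 0.0954]
ee_rot: [3.141, 0.001, 3.099]
wrist_force: [0.3, 0.9, 0.2]
width: 0.0009
finger_force: 0.0
```

```bash
python3 -m pendant '[[0,0,-0.5,0,0,0,0],[0,0,-0.4,0,0,0,0],[0,0,0,0,0,0,0]]'
python3 -m pendant '[[0,0,-0.3,0,0,0,0],[0,0,-0.3,0,0,0,0],[0,0,0,0,0,0,0]]'
```

```text
time: 29.9
tool_pos: [0.5108, 0.2237, 0.084]
ee_rot: [-3.141, -0.002, 3.098]
wrist_force: [-1.2, 0.4, -0.2]
width: 0.0006
finger_force: 0.0
time: 30.2
tool_pos: [0.5112, 0.2238, 0.0786]
ee_rot: [-3.141, -0.001, 3.098]
wrist_force: [0.4, -0.3, 0.0]
width: 0.0008
finger_force: 0.1
```

No resistance now: either the catch has already snapped or the cover slipped off. I'll raise the tool and check.

```bash
python3 -m pendant '[[0,0,3,0,0,0,0],[0,0,4,0,0,0,0],[-3,0.1,4,0,0,0,0],[-4,0.2,2,0,0,0,0],[0,0,0,0,0,0,0],[0,0,0,0,0,0,0]]'
python3 - <<'E'
from h import *
s=imaging.snapshot("side");w=imaging.snapshot("scene")
a=cv2.resize(s[100:220,260:400,::-1],(420,360),interpolation=cv2.INTER_CUBIC);b=cv2.resize(w[130:230,320:440,::-1],(378,360),interpolation=cv2.INTER_CUBIC)
cv2.imwrite("pics/m5.png",np.hstack([a,b]))
E
```

```text
time: 30.8
tool_pos: [0.4414, 0.2271, 0.2099]
ee_rot: [3.141, 0.003, 3.099]
wrist_force: [0.8, -0.9, 0.2]
width: 0.0006
finger_force: 0.0
```

View pics/m5.png

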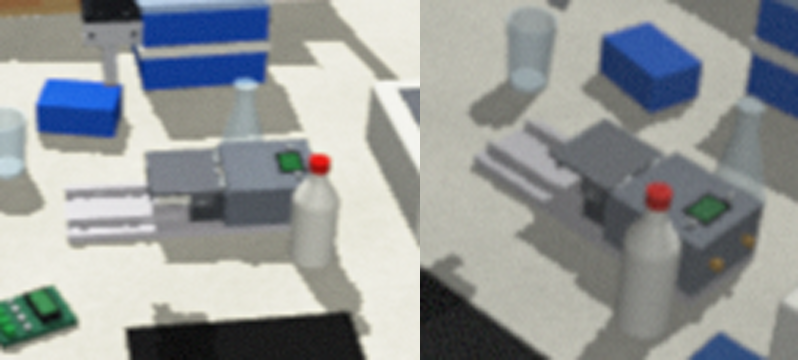

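The last picture shows the cover lying level and shut over the channel at (183,170) and staying there on its own. The flask and wash bottle are standing, and the tool is clear. Handing in.

```bash
python3 -c "
from bench import robot;print(robot.close_job())"
```

```text
the job is handed in; nothing more can be done
None
```

I found the heavy case (about 3.5 N, against about 2 and 1.4 N), set it in the channel, slid it home to the stop and shut the cover, then handed in at about 31 s. The last picture shows the cover staying shut on its own and both bottles standing, but hand-in returned no verdict.

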